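# Fold the inner flap and shut the tool case

## Task

The open tool case on the welding bench has to be closed: with the fingertips, fold the upright inner flap down flat inside the case while the cover still stands open, and only then swing the hinged cover fully shut over it. Push and press gently from outside only: do not pinch the flap or the cover, do not lift, tip or shove the case, and leave its contents and everything around it where they are.

Things in the scene. Friction and masses are not known exactly. Their poses are not given: they have to be found in the camera images.
- case_mid (a point): centre of the underside of the grey sheet-steel tool case, loose on the bench (3 kg), 200 mm along its x, 220 mm along its y, rim 60 mm above the bench. z is up; x points horizontally to the side where the cover is hinged; y runs along both hinge lines. The opposite side carries a small latch plate. Cover hinge line: x +102, z 61 mm. Flap hinge line: x -88, z 49 mm.
- cover (a joint): angle of the grey cover (208 mm from hinge to free edge, 226 mm wide, 4 mm thick, 0.3 kg): 0 = fully shut, flat on the rim, its top 65 mm above the bench; 1.57 = upright; starts at 1.6 to 1.85, leaning back a little; limit 1.95. A stiff friction hinge (0.55 N m) keeps it at any angle; about 2 to 5 N at its free edge move it.
- cover_edge (a point): middle of the cover's free edge (half-way through its thickness, 207 mm from the hinge line). Its x points from the free edge to the hinge, its z is the normal of the outer face (up when shut).
- flap (a joint): angle of the aluminium flap inside the case (90 mm from hinge to free edge, 204 mm wide, 3 mm thick), hinged on the latch side, folding towards the cover's hinge: 0 = flat in the case, its upper face 52 mm above the bench, 8 mm below the rim; 1.57 = upright; starts at 1.4 to 1.75; limit 1.85. A friction hinge (0.1 N m) keeps it at any angle; 1 to 2 N near its free edge move it.
- flap_edge (a point): middle of the flap's free edge (90 mm from its hinge line). Its x points from the hinge to the free edge, its z is the normal of the face that is uppermost when folded (it looks outwards, away from the case, when upright).
- tube: steel tube offcut standing beside the case, 48 mm diameter, 75 mm high; origin at the centre of its underside
- block: wooden block lying beside the case, 90 x 50 x 45 mm high; origin at the centre of its underside
- magnet: dark steel welding magnet with a stepped outline, standing beside the case, 90 x 16 x 54 mm high; origin at the centre of its underside
- hammer: hammer lying on the bench
- wrench: wrench lying on the bench
- can: dark can standing on the bench, 60 mm diameter, 150 mm high; origin at the centre of its underside
- nozzle_a: small brass nozzle standing on the floor of the case under the flap's place, 20 mm diameter, 32 mm high; origin at its underside
- nozzle_b: second brass nozzle like the first
- bush: dark steel bush standing on the floor of the case between partition and cover hinge, 42 mm diameter, 30 mm high; origin at its underside
There are look-alikes about, which are no part of the job. Leave any turquoise look-alike of the bush alone.

How it is judged:
On the way, in this order (a step that is already met when the one before it is completed fails the run):
1. the flap is folded down flat in the case (within 0.08 rad) while the cover still stands open (above 1.2 rad) (value of joint flap below 0.08 rad and value of joint cover above 1.2 rad), for 0.2 s.
2. the cover is fully shut (within 0.04 rad) (value of joint cover below 0.04 rad and value of joint flap below 0.08 rad), for 0.2 s.
At the end, for the whole second after the job is handed in: The flap is folded down (within 0.08 rad), the cover is shut over it (within 0.04 rad) and at rest, the case stands flat within 30 mm of where it was, the contents lie in it, and nothing around it has moved more than 30 mm or fallen over (all of step 2 and velocity of joint cover between -0.05 and 0.05 rad/s and distance of case_mid from where it was at the start of the episode below 0.03 m and angle between case_mid's own z axis and vertical below 0.03 rad and not (distance of any of tube, block, magnet, hammer, wrench, can from where it was at the start of the episode above 0.03 m) and not (distance of any of nozzle_a, nozzle_b, bush from where it was at the start of the episode above 0.05 m or height (world z) of any of nozzle_a, nozzle_b, bush above 0.03 m) and angle between each of tube, block, magnet, can's own z axis and vertical below 0.3 rad); the robot touches nothing.
It fails at once if the case is lifted or shoved more than 30 mm, or tipped more than 0.1 rad (distance of case_mid from where it was at the start of the episode above 0.03 m or angle between case_mid's own z axis and vertical above 0.1 rad).
It fails at once if the cover is swung down (below 0.5 rad) while the flap is still up (above 0.3 rad) (value of joint cover below 0.5 rad and value of joint flap above 0.3 rad).
It fails at once if the cover or the flap is pinched between the fingers ((contact force between the fingers and cover above 1.5 N and z of the grasp point in the frame of cover_edge between -0.005 and 0.005 m and x of the grasp point in the frame of cover_edge between -0.01 and 0.2 m and y of the grasp point in the frame of cover_edge between -0.115 and 0.115 m) or (contact force between the fingers and flap above 1.5 N and z of the grasp point in the frame of flap_edge between -0.005 and 0.005 m and x of the grasp point in the frame of flap_edge between -0.085 and 0.01 m and y of the grasp point in the frame of flap_edge between -0.115 and 0.115 m)).
It fails at once if the flap or the cover is forced with more than 60 N (contact force between any of the arm, the fingers and flap above 60 N or contact force between any of the arm, the fingers and cover above 60 N).
It fails at once if something standing around is lifted or moved more than 30 mm, or the contents are lifted (25 mm) or moved more than 50 mm (distance of any of tube, block, magnet, hammer, wrench, can from where it was at the start of the episode above 0.03 m or (distance of any of nozzle_a, nozzle_b, bush from where it was at the start of the episode above 0.05 m or height (world z) of any of nozzle_a, nozzle_b, bush above 0.03 m)).
It also fails if it takes over 64 s, if anything falls off the work surface, if the arm or the gripper's body presses on something with over 40 N, if the wrist force passes 120 N, or if a joint passes its speed limit or range.

## Robot

A 7-joint arm with a two-finger parallel gripper is mounted at the origin on the work surface. World frame = base frame: x ahead of the robot, y to its left, z up, the work surface at z = 0. Lengths are in m, angles in rad, forces in N, time in s.
With the tool pointing down it reaches from about 0.425 to 0.925 m from the base axis. Payload 6.8 kg.
Tool frame: the origin (TCP) lies between the finger pads; the fingertips stand 11 mm ahead of it and the grasp point (between the pads) lies 8 mm behind it (ctrl.tip_extent is the distance from the TCP to the fingertips, in m); z points along the fingers, y is the line along which they close (so a half turn about z gives the same grasp; the last joint's range is limited). The gripper opens to 88 mm and grips with 3 to 60 N. Pads are 20 mm wide; open, the fingers measure 115 mm over their backs; the gripper's body (75 mm by 178 mm) begins 61 mm behind the grasp point.
Start: joints at [-1.442, 0.477, 0.022, 1.555, -0.011, 1.109, -0.083], TCP at [0.158, 0.656, 0.234] pointing down, gripper open.
Joint ranges: [-2.96, 2.96], [-0.34, 2.1], [-1.41, 1.46], [0.24, 2.44], [-1.37, 4.51], [0.17, 1.92], [-2.96, 2.96]. Speed limits (rad/s): [2.39, 2.39, 3.14, 3.14, 3.14, 3.14, 3.14].

## Interface

Orientations are given as a 3x3 rotation matrix whose columns are the frame's x, y, z axes.
In Python, from bench import read_state, imaging, ctrl gives the robot as it stands. The module is installed in compiled form; this text tells all that it offers.
- The arm moves only by the tool move_arm, never from a script. Its argument "moves" is a list of rows, each a list of 3 entries, a list of its own where there are three numbers: the shift along the tool's x, y, z scaled (see below), then the turn, a rotation vector about the tool's x, y, z scaled (see below), then the finger opening in mm, from 0 to 87.8. In form: [[[tx, ty, tz], [wx, wy, wz], claw], ...]. A call has 1 to 20 rows; each row shifts and turns the commanded pose from where the row before left it, along the tool's axes as they then stand; what a row does not reach is not made up. The controller multiplies each number of a shift by 0.04 m and each number of a turn by 10 degrees. A row lasts 1/8 s, in which the tool goes at most 62.5 mm and 10.7 degrees, less where a joint would pass 70% of its speed; a pose out of reach is approached as far as the arm can. A call with a number of a shift or a turn outside -1 to 1 is refused whole. A call with a gripper value outside its range is refused whole. The fingers move at their own pace and stop on an object; "newtons" is the grip in N (left out, the last holds). Time passes only in rows, so rows that do not move let the fingers close. It gives the time, the measured TCP pose, the force, the opening and the grip force at its end, in the units of the state.
- read_state(): the state, without advancing time (a new reading comes with each control period).
- imaging.camera(name): name is "scene" or "top"; returns the picture (480x640x3 uint8, blue, green, red); there is no depth.
- imaging.camera_model(name): a dict with "fx", "fy", "cx", "cy" (pixels), "extrinsics" (4x4, takes a point from camera to world coordinates). Camera axes: x right, y up, looking along -z (the intrinsics and any distortion apply to the point x, -y, -z); pixel columns grow to the right and rows downward; lengths in m; the calibration is good to about 2 mm. A picture is of the moment at which its call begins. camera_model takes no time and is no camera call.
- ctrl.hand_in(): hands the job in; it is judged then, once.
The state is a dict: "time": time; "q": joint angles; "joint_velocities": joint speeds; "joint_torque": joint torques, N m; "tool_pos": TCP position; "tool_rot": TCP orientation; "ft_force": force on the tool from outside, world axes, zero at the start; "moment": the same for the moment, N m; "grip_width": finger opening in m; "grip_force": force on a finger pad.
Only numpy, scipy, OpenCV 4.12 (cv2) and the standard library are available. Lean on these libraries where they do the work, as an engineer would, in place of code of your own. Each camera call takes 0.05 s, during which the arm holds its last target. There are 200 camera calls.

## Working session

There is one attempt and no reset: what is moved stays moved. The work goes in short steps, Python scripts to look and compute and a tool call to move; the robot and the scene stay as the last step left them, time stands still between calls to the robot, and variables do not carry over. Pictures are saved under pics/ and viewed, at most 10 in all, crops included, and the job is handed in when it is done.

Besides the shell and the picture viewer there is one more tool, called by a JSON object that holds its "method" and its "body". move_arm: Moves the arm, as the interface text tells. Shifts and turns lie within -1 to 1; 1 stands for 0.04 m of shift or 10 degrees of turn. Its arguments: {"type":"object","properties":{"moves":{"type":"array","items":{"type":"array"}},"newtons":{"type":"number"}},"required":["moves"]}

```bash
mkdir -p pics
python3 - <<'E'
from bench import read_state, imaging, ctrl
import cv2, numpy as np
for n in ("scene","top"):
    cv2.imwrite(f"pics/{n}0.png", imaging.camera(n))
    m=imaging.camera_model(n); print(n,{k:(np.round(v,4).tolist() if k=="extrinsics" else v) for k,v in m.items()})
s=read_state(); print(s["time"],s["tool_pos"],np.round(s["tool_rot"],3),s["ft_force"],ctrl.tip_extent)
E
```

```text
scene {'fx': 605.659473865827, 'fy': 605.659473865827, 'cx': 320.72540039226806, 'cy': 223.4097056163973, 'extrinsics': [[0.755, -0.4087, 0.5127, 1.2844], [0.6554, 0.493, -0.5721, -0.8507], [-0.019, 0.768, 0.6401, 0.985], [0.0, 0.0, 0.0, 1.0]]}
top {'fx': 460.41074398212913, 'fy': 460.41074398212913, 'cx': 315.154485627111, 'cy': 239.0918622274594, 'extrinsics': [[-0.0176, 0.9782, -0.2071, 0.3028], [-0.9998, -0.0165, 0.0071, -0.0386], [0.0036, 0.2072, 0.9783, 1.4327], [0.0, 0.0, 0.0, 1.0]]}
0.1 [0.15823041 0.65568263 0.23278463] [[-0.972  0.234 -0.   ]
 [ 0.234  0.972 -0.002]
 [-0.    -0.002 -1.   ]] [-0.08895306 -0.76549054 -0.16418785] 0.011
```

View pics/scene0.png

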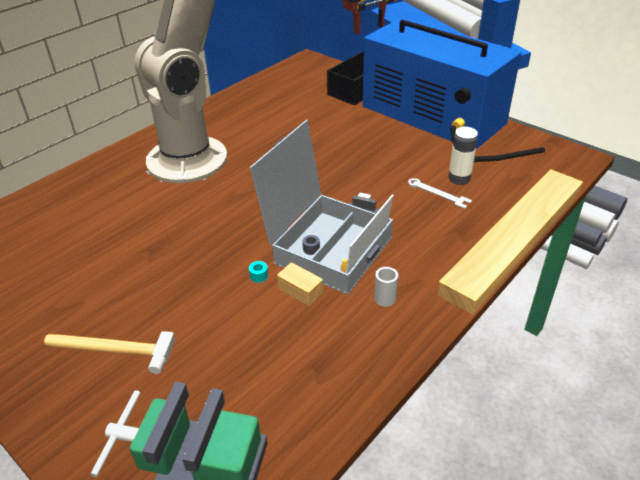

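View pics/top0.png

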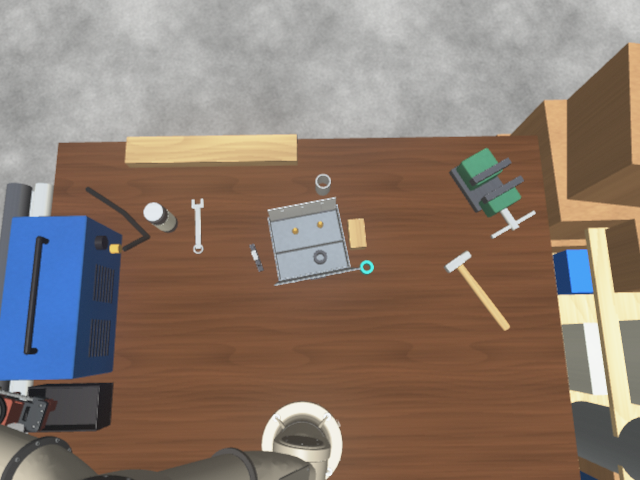

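The scene view shows the open case at about (330,235), with the cover standing on the robot side (free edge (253,165)–(308,125)) and the flap on the far side ((350,262)–(392,200)). The turquoise ring at (258,270) is the look-alike outside the case. The dark bush at (311,243) is inside it. Next I'll enlarge crops for corner readings.

Run:
```python
import cv2
a=cv2.imread("pics/scene0.png")[110:320,235:415]; b=cv2.imread("pics/top0.png")[165:295,235:395]
cv2.imwrite("pics/c1.png",cv2.resize(a[:200],None,fx=3,fy=3,interpolation=cv2.INTER_CUBIC))
cv2.imwrite("pics/c2.png",cv2.resize(b[:120],None,fx=5,fy=5,interpolation=cv2.INTER_CUBIC))
```

```text
(no output)
```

View pics/c1.png

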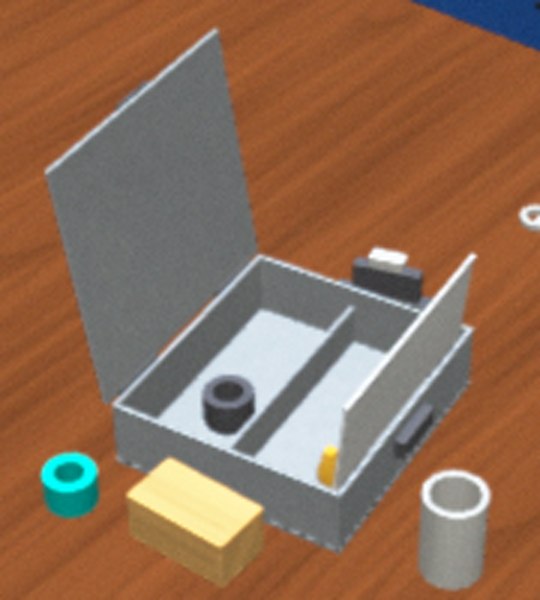

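View pics/c2.png

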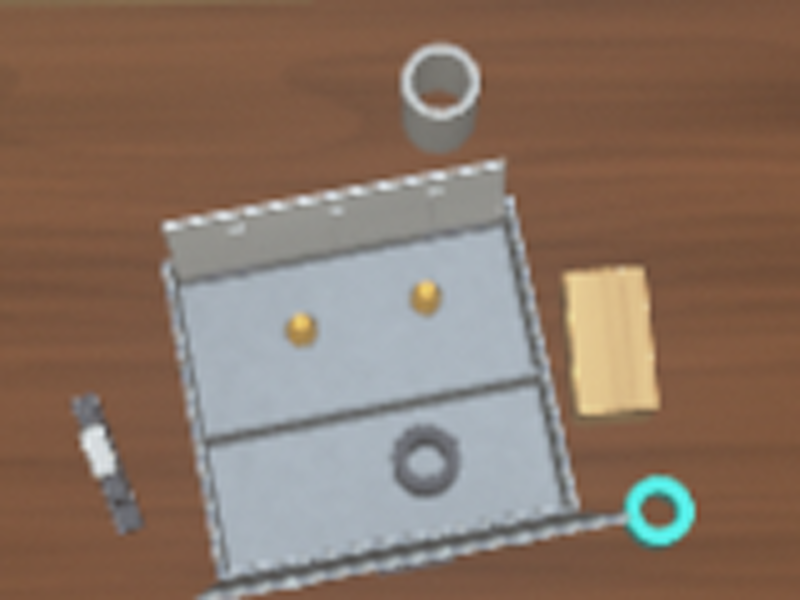

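```bash
cat > h.py <<'E'
import numpy as np
from bench import imaging
M={n:imaging.camera_model(n) for n in ("scene","top")}
def proj(n,P):
    m=M[n]; E=np.array(m["extrinsics"]); p=(np.asarray(P)-E[:3,3])@E[:3,:3]
    return np.c_[m["cx"]+m["fx"]*p[:,0]/-p[:,2], m["cy"]+m["fy"]*p[:,1]/p[:,2]]
def ray(n,uv,z):
    m=M[n]; E=np.array(m["extrinsics"]); d=E[:3,:3]@np.array([(uv[0]-m["cx"])/m["fx"],-(uv[1]-m["cy"])/m["fy"],-1])
    return E[:3,3]+d*(z-E[2,3])/d[2]
def case2w(p,L):
    c,s=np.cos(p[2]),np.sin(p[2]); L=np.asarray(L,float)
    return np.c_[p[0]+c*L[:,0]-s*L[:,1],p[1]+s*L[:,0]+c*L[:,1],L[:,2]]
def pts(p):
    c,f=p[3],p[4]
    cx,cz=.102-.208*np.cos(c),.061+.208*np.sin(c)
    fx,fz=-.088+.09*np.cos(f),.049+.09*np.sin(f)
    return case2w(p,[[.1,.11,.06],[.1,-.11,.06],[-.1,-.11,.06],[-.1,.11,.06],[cx,.113,cz],[cx,-.113,cz],[fx,.102,fz],[fx,-.102,fz]])
E
python3 - <<'E'
from h import *
from scipy.optimize import least_squares
S=np.array([[117,405],[260,257],[470,328],[340,490],[48,172],[216,32],[343,405],[474,257]])/3+[235,110]
T=np.array([[575,510],[222,575],[165,265],[512,200],[628,518],[200,597],[503,162],[165,225]])/5+[235,165]
f=lambda p:np.r_[proj("scene",pts(p))-S,proj("top",pts(p))-T].ravel()
r=least_squares(f,[.55,0,np.pi,1.7,1.5],loss="soft_l1")
print(r.x.round(4)); print(f(r.x).reshape(-1,2).round(1).tolist())
print(pts(r.x).round(3))
o=lambda n,x,y,k,ox,oy,z:print(n,ray(k,(x/(5 if k=="top" else 3)+ox,y/(5 if k=="top" else 3)+oy),z).round(3))
t=("top",235,165)
o("tube top",440,82,*t,.075);o("magtop",98,450,*t,.054)
for u in [(563,272),(643,266),(660,410),(580,415)]:o("block",*u,*t,.045)
o("bush",427,462,*t,.03)
E
```

```text
[ 0.5865 -0.0281  3.3163  1.7298  1.6886]
[[-2.4, -0.2], [-0.7, -1.2], [0.8, -0.1], [-0.4, 2.2], [-0.9, -0.6], [0.1, -1.8], [0.3, 1.1], [-0.7, -0.9], [0.6, -0.4], [-0.8, 0.4], [-0.8, -1.1], [-0.1, -1.2], [0.3, -1.0], [-1.2, 0.0], [0.4, -0.2], [-0.6, -0.0]]
[[ 0.507 -0.154  0.06 ]
 [ 0.469  0.063  0.06 ]
 [ 0.666  0.098  0.06 ]
 [ 0.704 -0.119  0.06 ]
 [ 0.473 -0.163  0.266]
 [ 0.434  0.06   0.266]
 [ 0.701 -0.111  0.138]
 [ 0.666  0.089  0.138]]
tube top [ 0.772 -0.076  0.075]
magtop [0.548 0.136 0.054]
block [ 0.657 -0.151  0.045]
block [ 0.66  -0.201  0.045]
block [ 0.569 -0.208  0.045]
block [ 0.567 -0.158  0.045]
bush [ 0.542 -0.064  0.03 ]
```

The fit gives the case at (0.587, -0.028), yaw 190°, cover 1.73 and flap 1.69. First I raise, close the fingers, align with the case axes and travel to a point outside the flap.

{"method": "move_arm", "body": {"moves": [[[0,0,-0.85],[0,0,-0.47],0],[[0,0,-0.85],[0,0,-0.47],0],[[0,0,-0.85],[0,0,-0.47],0],[[0,0,-0.85],[0,0,-0.47],0],[[0,0,-0.85],[0,0,-0.47],0],[[0,0,0],[0,0,0],0]]}}

```text
time: 0.85
tool_pos: [0.1586, 0.6571, 0.4065]
tool_rot: [[-0.985, -0.173, 0.001], [-0.173, 0.985, 0.005], [-0.001, 0.005, -1.0]]
ft_force: [0.5, -1.2, 0.0]
grip_width: 0.0313
grip_force: 0.0
```

{"method": "move_arm", "body": {"moves": [[[-0.55,-0.92,0],[0,0,0],0],[[-0.55,-0.92,0],[0,0,0],0],[[-0.55,-0.92,0],[0,0,0],0],[[-0.55,-0.92,0],[0,0,0],0],[[-0.55,-0.92,0],[0,0,0],0],[[-0.55,-0.92,0],[0,0,0],0],[[-0.55,-0.92,0],[0,0,0],0],[[-0.55,-0.92,0],[0,0,0],0],[[-0.55,-0.92,0],[0,0,0],0],[[-0.55,-0.92,0],[0,0,0],0],[[-0.55,-0.92,0],[0,0,0],0],[[-0.55,-0.92,0],[0,0,0],0],[[-0.55,-0.92,0],[0,0,0],0],[[-0.55,-0.92,0],[0,0,0],0],[[-0.55,-0.92,0],[0,0,0],0],[[-0.55,-0.92,0],[0,0,0],0],[[-0.55,-0.92,0],[0,0,0],0],[[-0.55,-0.92,0],[0,0,0],0],[[-0.55,-0.92,0],[0,0,0],0],[[-0.55,-0.92,0],[0,0,0],0]]}}

```text
time: 3.35
tool_pos: [0.719, 0.0061, 0.4017]
tool_rot: [[-0.985, -0.172, -0.003], [-0.172, 0.985, -0.0], [0.003, 0.0, -1.0]]
ft_force: [1.4, -0.2, -0.1]
grip_width: 0.0003
grip_force: 0.0
```

```bash
cat >> h.py <<'E'
P=np.array([.5865,-.0281,3.3163])
def loc(s):
    d=np.array(s["tool_pos"][:2])-P[:2]; c,q=np.cos(P[2]),np.sin(P[2])
    return np.array([c*d[0]+q*d[1],-q*d[0]+c*d[1],s["tool_pos"][2]])
def rep():
    from bench import read_state
    s=read_state(); print("t",s["time"],"local",loc(s).round(4),"F",np.round(s["ft_force"],2),"grip",s["grip_width"]); print(np.round(s["tool_rot"],3).tolist(),np.round(s["q"],2))
E
python3 -c "from h import *;rep()"
```

```text
t 3.35 local [-0.1364 -0.0107  0.4017] F [ 1.38 -0.24 -0.05] grip 0.00034304277415627717
[[-0.985, -0.172, -0.003], [-0.172, 0.985, -0.0], [0.003, 0.0, -1.0]] [-0.33  0.49  0.39  1.21 -0.18  1.48  1.78]
```

{"method": "move_arm", "body": {"moves": [[[-0.05,0,0.9],[0,0,0],0],[[-0.05,0,0.9],[0,0,0],0],[[0,0,0.9],[0,0,0],0],[[0,0,0.9],[0,0,0],0],[[0,0,0.9],[0,0,0],0],[[0,0,0.9],[0,0,0],0],[[0,0,0.75],[0,0,0],0],[[0,0,0.75],[0,0,0],0],[[0,0,0],[0,0,0],0],[[0,0,0],[0,0,0],0]]}}

```text
time: 4.6
tool_pos: [0.7228, 0.0076, 0.1281]
tool_rot: [[-0.985, -0.172, 0.0], [-0.172, 0.985, -0.0], [-0.0, -0.0, -1.0]]
ft_force: [0.5, 0.8, 0.9]
grip_width: 0.0004
grip_force: 0.0
```

Run:
```python
from h import *; import cv2
rep()
a=imaging.camera("scene")[60:320,220:440]
cv2.imwrite("pics/c3.png",cv2.resize(a,None,fx=2.3,fy=2.3,interpolation=cv2.INTER_CUBIC))
```

```text
t 4.6 local [-0.1404 -0.0115  0.1281] F [0.48 0.75 0.89] grip 0.0003828460269298499
[[-0.985, -0.172, 0.0], [-0.172, 0.985, -0.0], [-0.0, -0.0, -1.0]] [-0.31  0.67  0.32  1.53 -0.24  0.98  1.83]
```

View pics/c3.png

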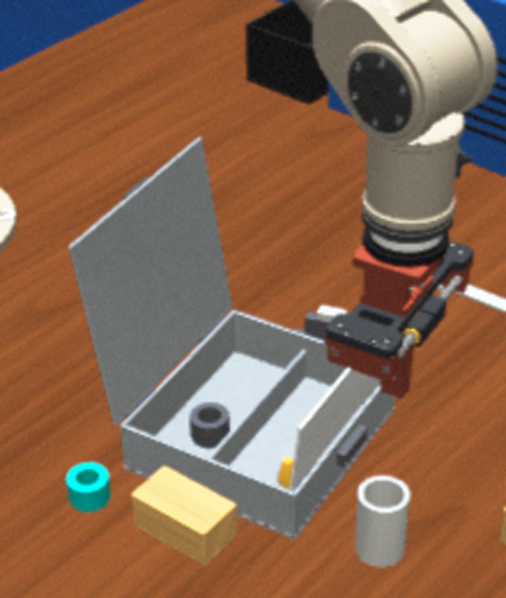

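The closed fingers stand outside the flap (flap top edge about (350,370)–(380,390) in the crop) and clear of the tube at (382,525). Now I push the flap over along its arc.

{"method": "move_arm", "body": {"moves": [[[0.26,0,0],[0,0,0],0],[[0.26,0,0],[0,0,0],0],[[0.26,0,0],[0,0,0],0],[[0.25,0,0],[0,0,0],0],[[0.25,0,0],[0,0,0],0],[[0.25,0,0.07],[0,0,0],0],[[0.25,0,0.07],[0,0,0],0],[[0,0,0],[0,0,0],0]]}}

```text
time: 5.65
tool_pos: [0.6511, -0.0047, 0.1215]
tool_rot: [[-0.985, -0.172, -0.002], [-0.172, 0.985, 0.0], [0.002, 0.0, -1.0]]
ft_force: [0.4, -0.1, 0.2]
grip_width: -0.0001
grip_force: 0.0
```

{"method": "move_arm", "body": {"moves": [[[0.22,0,0.15],[0,0,0],0],[[0.22,0,0.15],[0,0,0],0],[[0.17,0,0.2],[0,0,0],0],[[0.17,0,0.2],[0,0,0],0],[[0.09,0,0.2],[0,0,0],0],[[0.09,0,0.2],[0,0,0],0],[[0,0,0],[0,0,0],0]]}}

```text
time: 6.52
tool_pos: [0.6137, -0.0112, 0.0771]
tool_rot: [[-0.985, -0.172, -0.002], [-0.172, 0.985, -0.0], [0.002, 0.0, -1.0]]
ft_force: [-0.6, -0.4, 0.5]
grip_width: 0.0008
grip_force: 0.0
```

Run:
```python
from h import *; import cv2
rep()
a=imaging.camera("scene")[60:320,220:440]
cv2.imwrite("pics/c4.png",cv2.resize(a,None,fx=2.3,fy=2.3,interpolation=cv2.INTER_CUBIC))
```

```text
t 6.525 local [-0.0298 -0.0119  0.0771] F [-0.65 -0.36  0.53] grip 0.0007756930739248619
[[-0.985, -0.172, -0.002], [-0.172, 0.985, -0.0], [0.002, 0.0, -1.0]] [-0.31  0.58  0.31  1.84 -0.24  0.76  1.87]
```

View pics/c4.png

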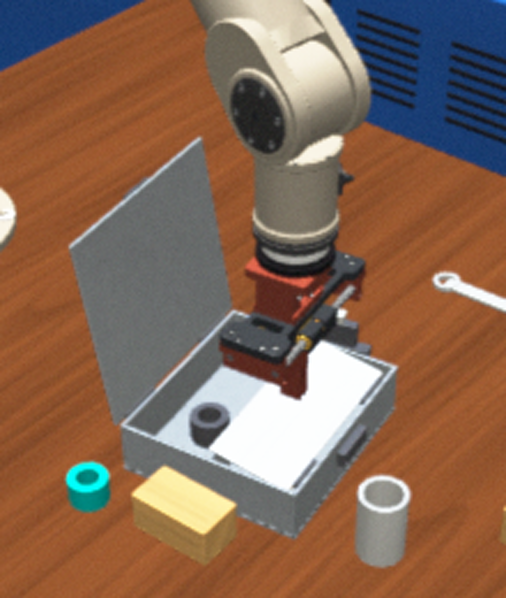

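The flap is now nearly flat, with its white face running from (215,450) to (380,370) under the fingertips. I press down in small steps.

{"method": "move_arm", "body": {"moves": [[[0.03,0,0.13],[0,0,0],0],[[0,0,0.13],[0,0,0],0],[[0,0,0.1],[0,0,0],0],[[0,0,0],[0,0,0],0]]}}

```text
time: 7.08
tool_pos: [0.6134, -0.0114, 0.0635]
tool_rot: [[-0.985, -0.172, -0.0], [-0.172, 0.985, 0.0], [0.0, 0.0, -1.0]]
ft_force: [-0.1, -0.1, 0.9]
grip_width: 0.0005
grip_force: 0.4
```

{"method": "move_arm", "body": {"moves": [[[0,0,0.05],[0,0,0],0],[[0,0,0],[0,0,0],0],[[0,0,0],[0,0,0],0]]}}

```text
time: 7.45
tool_pos: [0.6135, -0.0114, 0.0632]
tool_rot: [[-0.985, -0.172, 0.0], [-0.172, 0.985, 0.001], [-0.0, 0.001, -1.0]]
ft_force: [-5.6, -0.2, 15.8]
grip_width: 0.0001
grip_force: 8.1
```

The flap has bottomed: tip z is 0.052 with 16 N. I lift off and go over to behind the cover.

{"method": "move_arm", "body": {"moves": [[[0,0,-0.5],[0,0,0],0],[[0,0,-0.9],[0,0,0],0],[[0,0,-0.9],[0,0,0],0],[[0,0,-0.9],[0,0,0],0],[[0,0,-0.9],[0,0,0],0],[[0,0,-0.9],[0,0,0],0],[[0,0,-0.9],[0,0,0],0],[[0,0,-0.9],[0,0,0],0],[[0,0,-0.9],[0,0,0],0],[[0,0,-0.8],[0,0,0],0],[[0,0,0],[0,0,0],0]]}}

```text
time: 8.82
tool_pos: [0.6146, -0.0117, 0.405]
tool_rot: [[-0.985, -0.172, 0.006], [-0.172, 0.985, 0.001], [-0.006, -0.0, -1.0]]
ft_force: [-0.4, 0.1, -0.1]
grip_width: 0.0006
grip_force: 0.0
```

{"method": "move_arm", "body": {"moves": [[[0.65,-0.25,0],[0,0,0],0],[[0.65,-0.25,0],[0,0,0],0],[[0.65,-0.25,0],[0,0,0],0],[[0.65,-0.25,0],[0,0,0],0],[[0.65,-0.25,0],[0,0,0],0],[[0.65,-0.25,0],[0,0,0],0],[[0.65,-0.25,0],[0,0,0],0],[[0.6,-0.25,0],[0,0,0],0],[[0,0,0],[0,0,0],0]]}}

```text
time: 9.95
tool_pos: [0.4229, -0.1267, 0.4013]
tool_rot: [[-0.985, -0.17, -0.0], [-0.17, 0.985, 0.001], [-0.0, 0.001, -1.0]]
ft_force: [1.0, -0.6, 0.0]
grip_width: 0.0004
grip_force: 0.0
```

Run:
```python
from h import *; import cv2
rep()
a=imaging.camera("scene")[20:320,180:440]
cv2.imwrite("pics/c5.png",cv2.resize(a,None,fx=2,fy=2,interpolation=cv2.INTER_CUBIC))
```

```text
t 9.95 local [0.1782 0.0686 0.4013] F [ 1.   -0.57  0.01] grip 0.0004169785637299018
[[-0.985, -0.17, -0.0], [-0.17, 0.985, 0.001], [-0.0, 0.001, -1.0]] [-0.33 -0.08  0.45  1.86  0.04  1.36  1.86]
```

View pics/c5.png

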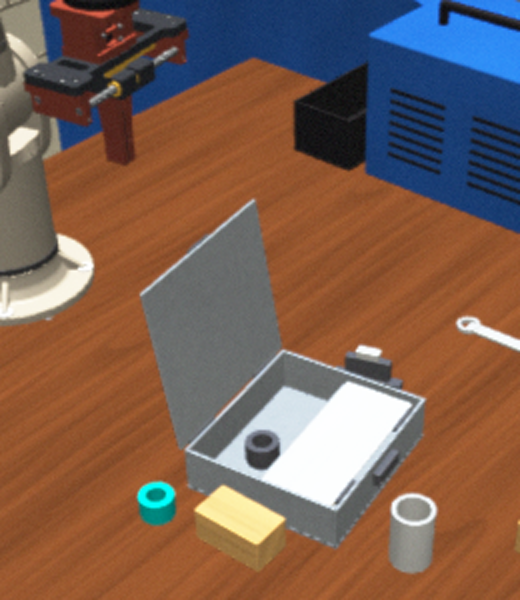

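The flap lies flat (white panel (270,480)–(410,400)) and the case hasn't moved. The cover still stands open, and a small handle peeks out behind its middle at (200,243). I descend behind the cover off-centre, clear of that handle.

{"method": "move_arm", "body": {"moves": [[[0,0,0.76],[0,0,0],0],[[0,0,0.76],[0,0,0],0],[[0,0,0.76],[0,0,0],0],[[0,0,0.76],[0,0,0],0],[[0,0,0.76],[0,0,0],0],[[0,0,0],[0,0,0],0],[[0,0,0],[0,0,0],0]]}}

```text
time: 10.88
tool_pos: [0.4253, -0.1254, 0.2504]
tool_rot: [[-0.985, -0.173, 0.001], [-0.173, 0.985, -0.0], [-0.001, -0.0, -1.0]]
ft_force: [-0.1, -0.3, -0.0]
grip_width: 0.0002
grip_force: 0.0
```

Run:
```python
from h import *; import cv2
rep()
r=.18; p=None
for c in (1.73,1.5,1.3,1.1,.9,.7,.5,.35,.2,.1,0):
    q=np.array([.102-r*np.cos(c)+.004*np.sin(c)+.010,.061+r*np.sin(c)+.004*np.cos(c)+.011]); print(c,q.round(4),(None if p is None else ((q-p)/.04*[1,-1]).round(2))); p=q
```

```text
t 10.875 local [0.1757 0.0678 0.2504] F [-0.1  -0.3  -0.03] grip 0.00020254539432370888
[[-0.985, -0.173, 0.001], [-0.173, 0.985, -0.0], [-0.001, -0.0, -1.0]] [-0.31  0.06  0.48  2.09 -0.03  1.    1.93]
1.73 [0.1445 0.2491] None
1.5 [0.1033 0.2518] [-1.03 -0.07]
1.3 [0.0677 0.2465] [-0.89  0.13]
1.1 [0.0339 0.2342] [-0.84  0.31]
0.9 [0.0032 0.2155] [-0.77  0.47]
0.7 [-0.0231  0.191 ] [-0.66  0.61]
0.5 [-0.044   0.1618] [-0.52  0.73]
0.35 [-0.0557  0.1375] [-0.29  0.61]
0.2 [-0.0636  0.1117] [-0.2   0.64]
0.1 [-0.0667  0.094 ] [-0.08  0.44]
0 [-0.068  0.076] [-0.03  0.45]
```

{"method": "move_arm", "body": {"moves": [[[-0.22,0,0],[0,0,0],0],[[-0.22,0,0],[0,0,0],0],[[-0.22,0,0],[0,0,0],0],[[-0.22,0,0],[0,0,0],0],[[-0.22,0,0],[0,0,0],0],[[-0.22,0,0],[0,0,0],0],[[-0.24,0,0],[0,0,0],0],[[-0.24,0,0],[0,0,0],0],[[0,0,0],[0,0,0],0]]}}

```text
time: 12.0
tool_pos: [0.4964, -0.1129, 0.2495]
tool_rot: [[-0.985, -0.173, 0.001], [-0.173, 0.985, -0.0], [-0.001, -0.0, -1.0]]
ft_force: [-1.2, 0.3, -0.5]
grip_width: 0.0004
grip_force: 0.0
```

{"method": "move_arm", "body": {"moves": [[[-0.22,0,0.03],[0,0,0],0],[[-0.22,0,0.03],[0,0,0],0],[[-0.22,0,0.03],[0,0,0],0],[[-0.22,0,0.03],[0,0,0],0],[[-0.21,0,0.08],[0,0,0],0],[[-0.21,0,0.08],[0,0,0],0],[[-0.21,0,0.08],[0,0,0],0],[[-0.21,0,0.08],[0,0,0],0],[[0,0,0],[0,0,0],0]]}}

```text
time: 13.12
tool_pos: [0.5638, -0.1011, 0.2317]
tool_rot: [[-0.985, -0.173, 0.0], [-0.173, 0.985, -0.0], [-0.0, -0.0, -1.0]]
ft_force: [-0.2, 0.5, -0.3]
grip_width: 0.0006
grip_force: 0.0
```

Run:
```python
from h import *; import cv2
rep()
a=imaging.camera("scene")[20:320,180:440]
cv2.imwrite("pics/c6.png",cv2.resize(a,None,fx=2,fy=2,interpolation=cv2.INTER_CUBIC))
```

```text
t 13.125 local [0.035  0.0679 0.2317] F [-0.18  0.55 -0.31] grip 0.000588554707205923
[[-0.985, -0.173, 0.0], [-0.173, 0.985, -0.0], [-0.0, -0.0, -1.0]] [-0.29  0.33  0.45  1.83 -0.17  1.02  1.97]
```

View pics/c6.png

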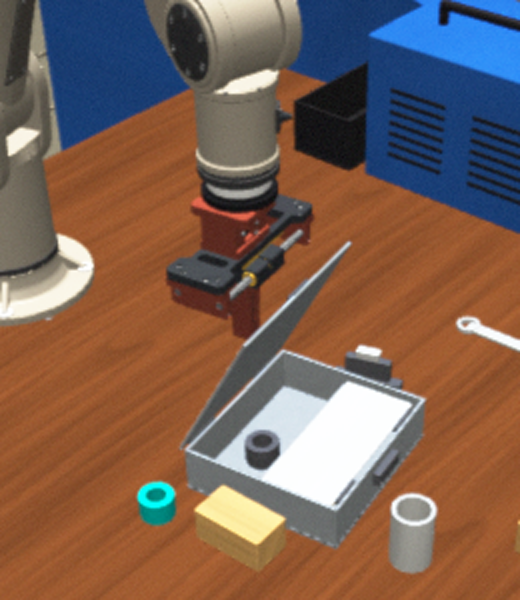

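The cover is following, now at about 1.1 rad with its free edge (245,345)–(350,245), and the case hasn't moved. I continue along the arc.

{"method": "move_arm", "body": {"moves": [[[-0.2,0,0.1],[0,0,0],0],[[-0.2,0,0.1],[0,0,0],0],[[-0.2,0,0.1],[0,0,0],0],[[-0.2,0,0.1],[0,0,0],0],[[-0.17,0,0.15],[0,0,0],0],[[-0.17,0,0.15],[0,0,0],0],[[-0.16,0,0.15],[0,0,0],0],[[-0.16,0,0.15],[0,0,0],0],[[-0.13,0,0.18],[0,0,0],0],[[-0.13,0,0.18],[0,0,0],0],[[-0.13,0,0.18],[0,0,0],0],[[-0.13,0,0.18],[0,0,0],0],[[0,0,0],[0,0,0],0]]}}

```text
time: 14.8
tool_pos: [0.6413, -0.0875, 0.1624]
tool_rot: [[-0.985, -0.173, -0.0], [-0.173, 0.985, -0.0], [0.0, -0.0, -1.0]]
ft_force: [0.1, -0.4, 0.9]
grip_width: 0.0005
grip_force: 0.0
```

{"method": "move_arm", "body": {"moves": [[[-0.1,0,0.2],[0,0,0],0],[[-0.1,0,0.2],[0,0,0],0],[[-0.1,0,0.2],[0,0,0],0],[[-0.07,0,0.2],[0,0,0],0],[[-0.07,0,0.2],[0,0,0],0],[[-0.06,0,0.2],[0,0,0],0],[[-0.04,0,0.15],[0,0,0],0],[[-0.04,0,0.15],[0,0,0],0],[[0,0,0.1],[0,0,0],0],[[0,0,0],[0,0,0],0]]}}

```text
time: 16.05
tool_pos: [0.664, -0.0835, 0.099]
tool_rot: [[-0.985, -0.173, 0.0], [-0.173, 0.985, 0.0], [-0.0, 0.0, -1.0]]
ft_force: [-0.6, 0.3, 0.3]
grip_width: 0.0005
grip_force: 0.0
```

```bash
python3 -c "from h import *;rep()"
```

```text
t 16.05 local [-0.0667  0.068   0.099 ] F [-0.57  0.33  0.32] grip 0.0005247670720068078
[[-0.985, -0.173, 0.0], [-0.173, 0.985, 0.0], [-0.0, 0.0, -1.0]] [-0.23  0.64  0.38  1.7  -0.29  0.87  2.02]
```

{"method": "move_arm", "body": {"moves": [[[-0.03,0,0.15],[0,0,0],0],[[0,0,0.15],[0,0,0],0],[[0,0,0.15],[0,0,0],0],[[0,0,0.05],[0,0,0],0],[[0,0,0],[0,0,0],0]]}}

```text
time: 16.68
tool_pos: [0.6647, -0.0835, 0.0788]
tool_rot: [[-0.985, -0.172, -0.001], [-0.172, 0.985, 0.0], [0.001, 0.0, -1.0]]
ft_force: [0.0, -1.0, 0.7]
grip_width: 0.0008
grip_force: 0.0
```

{"method": "move_arm", "body": {"moves": [[[0,0,0.05],[0,0,0],0],[[0,0,0.03],[0,0,0],0],[[0,0,0],[0,0,0],0],[[0,0,0],[0,0,0],0]]}}

```text
time: 17.18
tool_pos: [0.6649, -0.0835, 0.0765]
tool_rot: [[-0.985, -0.172, -0.0], [-0.172, 0.985, 0.0], [0.0, 0.0, -1.0]]
ft_force: [-2.6, 1.0, 5.8]
grip_width: 0.0004
grip_force: 2.7
```

{"method": "move_arm", "body": {"moves": [[[0,0,0.03],[0,0,0],0],[[0,0,0],[0,0,0],0],[[0,0,0],[0,0,0],0],[[0,0,0],[0,0,0],0]]}}

```text
time: 17.68
tool_pos: [0.6649, -0.0835, 0.0763]
tool_rot: [[-0.985, -0.172, -0.0], [-0.172, 0.985, 0.001], [0.0, 0.001, -1.0]]
ft_force: [-5.3, 1.6, 12.8]
grip_width: 0.0005
grip_force: 6.6
```

{"method": "move_arm", "body": {"moves": [[[0,0,-0.3],[0,0,0],0],[[0,0,-0.8],[0,0,0],0],[[0,0,-0.8],[0,0,0],0],[[0,0,-0.8],[0,0,0],0],[[0,0,-0.8],[0,0,0],0],[[0,0,-0.8],[0,0,0],0],[[0,0,-0.8],[0,0,0],0],[[0,0,0],[0,0,0],0],[[0,0,0],[0,0,0],0]]}}

```text
time: 18.8
tool_pos: [0.6647, -0.0834, 0.2781]
tool_rot: [[-0.985, -0.172, -0.001], [-0.172, 0.985, 0.0], [0.001, 0.0, -1.0]]
ft_force: [0.1, -0.2, -0.3]
grip_width: 0.0002
grip_force: 0.0
```

Run:
```python
from h import *; import cv2
rep()
a=imaging.camera("scene")[100:330,210:440]
cv2.imwrite("pics/c7.png",cv2.resize(a,None,fx=2.6,fy=2.6,interpolation=cv2.INTER_CUBIC))
```

```text
t 18.8 local [-0.0674  0.0681  0.2781] F [ 0.09 -0.19 -0.35] grip 0.00021926705962431402
[[-0.985, -0.172, -0.001], [-0.172, 0.985, 0.0], [0.001, 0.0, -1.0]] [-0.28  0.46  0.45  1.54 -0.21  1.19  1.95]
```

View pics/c7.png

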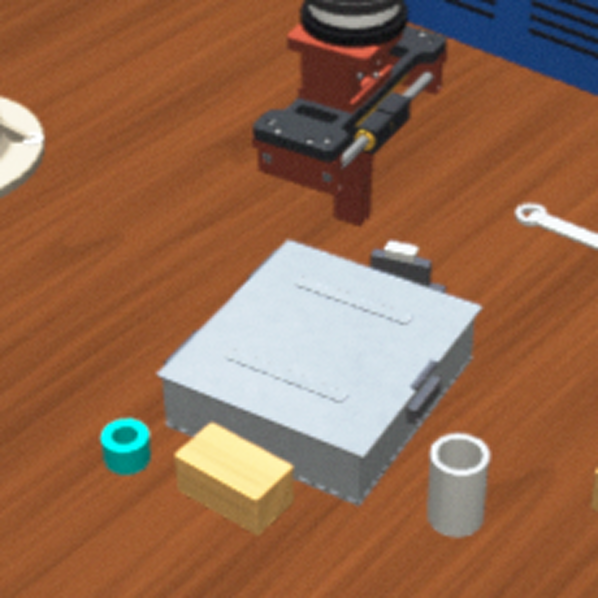

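The cover lies flat on the rim (corners (160,375), (290,240), (480,308), (362,457)). Nothing around the case has moved, and the arm is clear.

```bash
python3 -c "from bench import ctrl;print(ctrl.hand_in())"
```

```text
the job is handed in; nothing more can be done
None
```

The flap was folded flat first, the cover was then swung fully shut over it, and the job was handed in at about 19 s; the last picture shows the case, tube, block and magnet where they were, and hand-in returned no verdict.

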